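# Snap the amber filter cassette into the latched dock

## Task

Pick up the cassette with the amber top and press it straight down into the empty dock, so that it pushes the green latch open, goes fully home and the latch snaps shut over it. Let go, and leave the cassette with the blue top standing where it is.

Things in the scene. Friction and masses are not known exactly. Their poses are not given: they have to be found in the camera images.
- amber_center (a point): Centre (half-way up) of the loose, upright amber-topped cassette, 0.2 kg: 34 mm thick (own x), 68 mm wide (own y), 110 mm tall (z up); grip its solid amber top part (45 mm high) across the 34 mm. At the foot of both narrow ends a grey ear, 16 mm thick and 25 mm high, stands out 26 mm (120 mm over both). Half a turn about z makes no difference.
- empty_slot (a point): Floor centre, 10 mm above the bench, of the empty grey dock (fixed). Slot open at the top: 58 mm across (own x), 140 mm long (own y), z up; walls 36 mm high above this floor, then lead-ins flaring to 81 mm across at 56 mm. Green latch at the +y end. The seated cassette stands on the floor, x and y along the slot's, either way round. A like dock nearby is full (grey top, fixed).
- dock_empty_latch (a joint): Spring latch of the empty dock, 36 mm wide, sliding outward along the slot's +y: 0 shut, 0.025 m open. Shut, its nose is 47 mm from the slot centre, underside 27 mm above the slot floor, with a steep ramp above, up to 67 mm. An ear pressed down on the ramp (5 to 10 N) pushes it open about 12 mm; it springs shut over the ear when the cassette is down.
- blue_center (a point): Centre (half-way up) of the blue-topped cassette, of the same shape and size, standing loose on the bench; it is to stay where it is.
There are look-alikes about, which are no part of the job. What is shaped like the part that bears amber_center but pink is not meant. What is shaped like the part that bears empty_slot but purple is not meant.

How it is judged:
On the way:
1. the amber cassette, over the empty slot, pushes the latch open (value of joint dock_empty_latch above 0.003 m and horizontal distance between amber_center and empty_slot below 0.035 m).
At the end, for the whole second after the job is handed in: The amber cassette stands on the floor of the empty slot (within 5 mm of fully down, 22 mm of the slot's centre, 0.15 rad of upright, along the slot within 0.4 rad), at rest and released, with the latch shut over its ear (within 4 mm), and the blue cassette is within 30 mm of where it stood (horizontal distance between amber_center and empty_slot below 0.022 m and z of amber_center in the frame of empty_slot below 0.06 m and angle between amber_center's own z axis and vertical below 0.15 rad and angle between the y axis of amber_center and the y axis of empty_slot, either way round below 0.4 rad and value of joint dock_empty_latch below 0.004 m and linear speed of amber below 0.02 m/s and distance of blue_center from where it was at the start of the episode below 0.03 m); the robot touches nothing.
It fails at once if the blue cassette is moved by more than 30 mm or knocked over (distance of blue_center from where it was at the start of the episode above 0.03 m or angle between blue_center's own z axis and vertical above 0.5 rad).
It also fails if it takes over 38 s, if anything falls off the work surface, if the arm or the gripper's body presses on something with over 40 N, if the wrist force passes 120 N, or if a joint passes its speed limit or range.

## Robot

A 6-joint arm with a two-finger parallel gripper is mounted at the origin on the work surface. World frame = base frame: x ahead of the robot, y to its left, z up, the work surface at z = 0. Lengths are in m, angles in rad, forces in N, time in s.
With the tool pointing down it reaches from about 0.375 to 0.9 m from the base axis. Payload 3.1 kg.
Tool frame: the origin (TCP) lies where the fingers leave the gripper's body, on its centre line; the fingertips stand 73 mm ahead of it and the grasp point (between the pads) lies 54 mm ahead of it; z points along the fingers, y is the line along which they close (so a half turn about z gives the same grasp; the last joint's range is limited). The gripper opens to 85 mm and grips with 20 to 120 N. Pads are 22 mm wide; open, the fingers measure 114 mm over their backs; the gripper's body (76 mm by 85 mm) begins 54 mm behind the grasp point. The pads swing forward as they close: fully open they stand 13 mm farther back than shut.
Start: joints at [-1.516, 0.527, 1.433, -0, 1.181, -0.178], TCP at [0.145, -0.608, 0.304] pointing down, gripper open.
Joint ranges: [-3.08, 3.08], [-0.75, 2.2], [0.22, 2.44], [-1.43, 4.57], [0, 2.65], [-2.85, 2.85]. Speed limits (rad/s): [2.79, 2.79, 3.14, 3.14, 3.14, 3.14].

## Interface

Orientations are given as a unit quaternion [x, y, z, w].
In Python, from station import manip gives the robot as it stands.
- The arm moves only by the shell command python3 -m crank 'ROWS' [FORCE]. ROWS is JSON, a list of rows, each an object with "dp": the shift along the tool's x, y, z normalised to -1 to 1, where 1 is 50 cm, a list of three; "delta_rot": the turn, a rotation vector about the tool's x, y, z normalised to -1 to 1, where 1 is 2 pi rad, a list of three; "fingers": the opening, from -1 (shut) to 1 (fully open). A call has 1 to 12 rows; each row shifts and turns the commanded pose from where the row before left it, along the tool's axes as they then stand; what a row does not reach is not made up. A row lasts 1/12 s, in which the tool goes at most 41.7 mm and 7.16 degrees, less where a joint would pass 70% of its speed; a pose out of reach is approached as far as the arm can. A call with a number of a shift or a turn outside -1 to 1 is refused whole. A call with a gripper value outside its range is refused whole. The fingers move at their own pace and stop on an object; FORCE is the grip in N (left out, the last holds). Time passes only in rows, so rows that do not move let the fingers close. It gives the time, the measured TCP pose, the force, the opening and the grip force at its end, in the units of the state.
- manip.sense(): the state, without advancing time (a new reading comes with each control period).
- manip.snapshot(name): name is "scene" or "top"; returns (picture, depth): 480x640x3 uint8, red, green, blue; 480x640 float32, m along the optical axis (not along the pixel's ray), 0 where there is no reading.
- manip.camera_model(name): a dict with "fx", "fy", "cx", "cy" (pixels), "origin" and "attitude" of the camera in the world. Camera axes: x right, y up, looking along -z (the intrinsics and any distortion apply to the point x, -y, -z); pixel columns grow to the right and rows downward; lengths in m; the calibration is good to about 2 mm. A picture is of the moment at which its call begins. camera_model takes no time and is no camera call.
- manip.sign_off(): hands the job in; it is judged then, once.
The state is a dict: "t": time; "q": joint angles; "qd": joint speeds; "tau": joint torques, N m; "tcp_pos": TCP position; "tool_rot": TCP orientation; "force": force on the tool from outside, world axes, zero at the start; "ft_torque": the same for the moment, N m; "finger_gap": opening from 0.0 (shut) to 1.0 (fully open); "gripper_force": force on a finger pad.
Only numpy, scipy, OpenCV 4.12 (cv2) and the standard library are available. Lean on these libraries where they do the work, as an engineer would, in place of code of your own. Each camera call takes 0.05 s, during which the arm holds its last target. There are 200 camera calls.

## Working session

There is one attempt and no reset: what is moved stays moved. The work goes in short steps, Python scripts to look and compute and a shell command to move; the robot and the scene stay as the last step left them, time stands still between calls to the robot, and variables do not carry over. Pictures are saved under pics/ and viewed, at most 10 in all, crops included, and the job is handed in when it is done.

```bash
ls; mkdir -p pics; python3 - <<'E'
from station import manip
import cv2,numpy as np
for n in("scene","top"):
    p,d=manip.snapshot(n); np.savez(f"/tmp/{n}.npz",p=p,d=d)
    cv2.imwrite(f"pics/{n}0.png",p[...,::-1]); print(manip.camera_model(n), (d>0).mean())
print(manip.sense())
E
```

```text
pics
{'fx': 570.7408976301131, 'fy': 570.7408976301131, 'cx': 327.2093054397515, 'cy': 242.24042011903273, 'origin': array([0.94206797, 0.54563748, 0.67927519]), 'attitude': array([0.15735475, 0.39857316, 0.84830815, 0.31105015])} 0.9959342447916667
{'fx': 456.32908475803305, 'fy': 456.32908475803305, 'cx': 321.1304773419827, 'cy': 238.2084733752035, 'origin': array([0.38686708, 0.00517974, 0.83626824]), 'attitude': array([ 0.02519603, -0.04099182, -0.70532003,  0.70725419])} 0.9960416666666667
{'t': 0.1, 'q': array([-1.51551910e+00,  5.28387809e-01,  1.43376981e+00,  1.22326971e-05,
        1.18141796e+00, -1.78498247e-01]), 'qd': array([ 9.32831884e-05, -2.22909830e-03, -2.90073038e-03,  4.39757172e-04,
       -1.53110973e-04, -4.95819123e-04]), 'tau': array([ 6.17882361e-04, -4.43302488e+01, -1.78587413e+01, -1.15020789e-04,
        3.83701656e-03,  3.53879358e-06]), 'tcp_pos': array([ 0.14478641, -0.60748018,  0.30302375]), 'tool_rot': array([ 9.93176186e-01,  1.16619383e-01,  6.66913995e-05, -9.89233978e-04]), 'force': array([-0.1216084 ,  0.07549139, -0.21231431]), 'ft_torque': array([-0.00537692, -0.03259966,  0.05224292]), 'gripper_force': 0.0, 'finger_gap': 1.0000946428976787}
```

View pics/scene0.png

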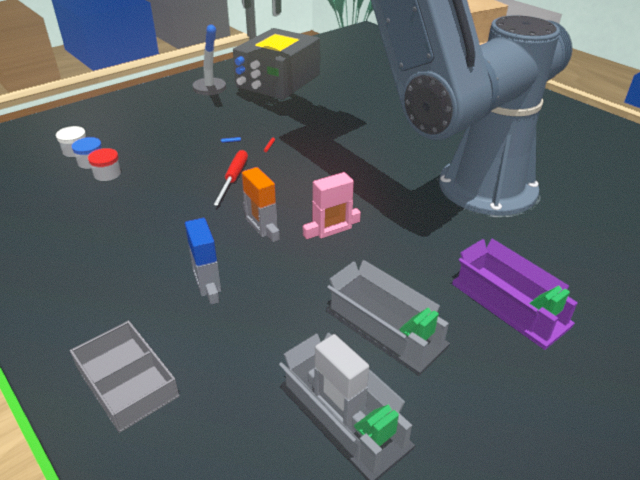

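View pics/top0.png

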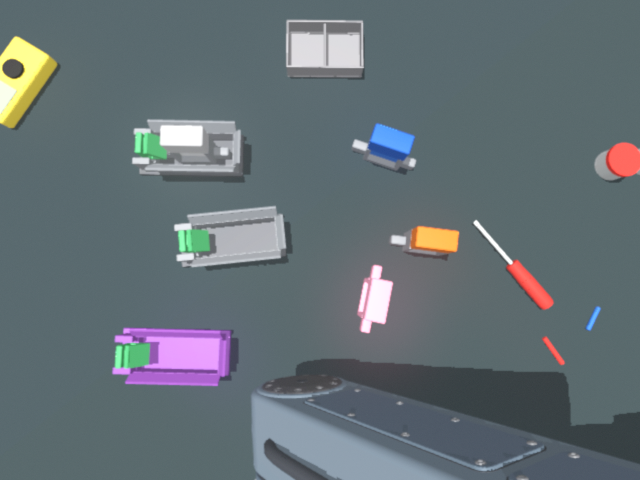

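The top view shows amber at (435,240), blue at (390,143), pink at (375,300) and the empty grey dock at (235,238), with its latch at the left end (193,241). The scene view shows the same layout: amber at (260,200), empty dock at (388,315).

```bash
cat > h.py <<'E'
import numpy as np,cv2
from scipy.spatial.transform import Rotation as R
from station import manip
def cloud(n,p=None,d=None):
    if p is None: p,d=manip.snapshot(n)
    c=manip.camera_model(n); v,u=np.mgrid[:480,:640]
    P=np.stack([(u-c["cx"])/c["fx"]*d,-(v-c["cy"])/c["fy"]*d,-d],-1)
    return p,cv2.cvtColor(p,cv2.COLOR_RGB2HSV),P@R.from_quat(c["attitude"]).as_matrix().T+c["origin"]
def rect(X):
    (cx,cy),(w,h),a=cv2.minAreaRect((X[:,:2]*1000).astype(np.float32)); 
    return f"c=({cx:.1f},{cy:.1f}) {w:.1f}x{h:.1f} side-w dir {a:.1f}deg n={len(X)}"
E
python3 - <<'E'
from h import *
for n in("top","scene"):
    z=np.load(f"/tmp/{n}.npz"); p,h,W=cloud(n,z["p"],z["d"]); H,S,V=[h[...,i].astype(int) for i in range(3)]
    v,u=np.mgrid[:480,:640]
    bench=(V<60)&(S<160)&(abs(W[...,2])<.02); print(n,"bench z",np.median(W[...,2][bench]))
    amb=(H>5)&(H<20)&(S>170)&(V>120)&(W[...,0]<.8)&(W[...,2]>.05)
    if n=="top": amb&=(abs(u-435)<40)&(abs(v-240)<30)
    else: amb&=(abs(u-260)<25)&(abs(v-190)<35)
    print("amber z",np.percentile(W[...,2][amb],[5,50,95]))
    top=amb&(W[...,2]>.105)&(W[...,2]<.116); print(" top",rect(W[top]))
    blu=(H>105)&(H<125)&(S>150)&(W[...,2]>.105)&(W[...,2]<.116)&(W[...,0]>.2); print(" blue",rect(W[blu]))
    box=((abs(u-235)<58)&(abs(v-238)<38)) if n=="top" else ((abs(u-388)<65)&(abs(v-315)<55)&(v<-(u-328)*-.62+315))
    gr=box&(H>45)&(H<80)&(S>120)&(W[...,2]>.03)
    print(" latch",rect(W[gr]),W[gr][:,2].max())
    g=box&(S<60)&(V>60)
    for a,b in((.004,.014),(.014,.04),(.04,.058),(.058,.075)):
        m=g&(W[...,2]>a)&(W[...,2]<b); m=cv2.morphologyEx(m.astype(np.uint8),cv2.MORPH_OPEN,np.ones((2,2)))>0
        if m.sum()>5: print("  grey",a,b,rect(W[m]))
E
```

```text
top bench z nan
amber z [0.08069686 0.10728106 0.11033519]
 top c=(455.2,-196.8) 66.5x33.8 side-w dir 83.0deg n=174
 blue c=(619.8,-127.6) 67.1x34.8 side-w dir 71.6deg n=822
 latch c=(433.2,109.8) 224.9x42.1 side-w dir 76.7deg n=487 0.8362682419028847
  grey 0.004 0.014 c=(449.8,117.2) 236.3x101.0 side-w dir 83.8deg n=2228
  grey 0.014 0.04 c=(461.4,136.5) 60.3x143.3 side-w dir 6.3deg n=206
  grey 0.04 0.058 c=(461.0,115.9) 240.3x115.3 side-w dir 81.8deg n=1151
  grey 0.058 0.075 c=(462.3,106.6) 219.0x126.3 side-w dir 83.3deg n=940
scene bench z 9.746273607530442e-05
amber z [0.07215612 0.10238691 0.11106736]
 top c=(455.7,-195.5) 69.6x35.3 side-w dir 83.2deg n=425
 blue c=(619.5,-126.8) 71.0x34.0 side-w dir 70.9deg n=591
 latch c=(689.6,355.0) 630.7x49.8 side-w dir 32.5deg n=688 0.6792751859220919
  grey 0.004 0.014 c=(639.9,352.4) 691.2x191.9 side-w dir 48.1deg n=1836
  grey 0.014 0.04 c=(697.8,291.8) 679.4x186.7 side-w dir 30.7deg n=2083
  grey 0.04 0.058 c=(673.0,276.1) 738.2x188.0 side-w dir 30.8deg n=1776
  grey 0.058 0.075 c=(668.7,269.1) 758.0x173.4 side-w dir 32.4deg n=1102
  return _methods._mean(a, axis=axis, dtype=dtype,
  ret = ret.dtype.type(ret / rcount)
```

```bash
python3 - <<'E'
from h import *
for n in("top","scene"):
    z=np.load(f"/tmp/{n}.npz"); p,h,W=cloud(n,z["p"],z["d"]); H,S,V=[h[...,i].astype(int) for i in range(3)]
    c0=np.array([.46,.12]); D=W[...,:2]-c0
    th=np.radians(84); a=np.array([np.cos(th),np.sin(th)]); b=np.array([np.sin(th),-np.cos(th)])  # along(+y), across (+x)
    A=D@a*1000; B=D@b*1000; Z=W[...,2]*1000
    ok=(z["d"]>0)&(abs(A)<120)&(abs(B)<60)&(Z<90)&(Z>-5)
    g=ok&(H>45)&(H<80)&(S>120); 
    for lo,hi in((25,50),(50,65),(65,75),(75,85)):
        m=g&(Z>lo)&(Z<hi)
        if m.sum()>5: print(n,"latch",lo,hi,"along",np.percentile(A[m],[1,50,99]).round(1),"across",np.percentile(B[m],[1,50,99]).round(1),m.sum())
    gr=ok&(S<70)&(V>60)
    for lo,hi in((7,13),(40,50),(58,64),(64,70)):
        m=gr&(Z>lo)&(Z<hi)
        print(n,"grey",lo,hi,rect(W[m]))
        for s in range(-80,81,40):
            mm=m&(abs(A-s)<20)
            if mm.sum()>5: print("   along",s,"across pct",np.percentile(B[mm],[1,10,50,90,99]).round(1),mm.sum())
        print("   along range",np.percentile(A[m],[0.5,5,95,99.5]).round(1))
E
```

```text
top latch 25 50 along [61.2 66.1 71.5] across [-27.  -11.    5.6] 76
top latch 50 65 along [65.8 73.1 93.4] across [-31.6 -12.6   4.8] 157
top latch 65 75 along [74.4 83.  95.8] across [-32.5 -14.7   3.1] 189
top latch 75 85 along [80.  86.9 96.3] across [-32.6 -14.6   1.1] 64
top grey 7 13 c=(461.0,147.5) 78.1x187.8 side-w dir 6.1deg n=2133
   along -80 across pct [-21.5 -20.9 -16.  -10.1  -8.2] 35
   along -40 across pct [-16.1  -9.6  11.1  34.8  52.6] 486
   along 0 across pct [-23.9 -17.1   5.5  28.2  35. ] 659
   along 40 across pct [-32.4 -25.7  -3.2  19.7  26.8] 661
   along 80 across pct [-55.1 -36.3  -7.9  15.3  19.5] 243
   along range [-68.5 -45.8  75.7 111. ]
top grey 40 50 c=(461.3,148.5) 67.4x175.5 side-w dir 6.2deg n=459
   along -40 across pct [-23.7 -20.   20.8  44.2  47.8] 145
   along 0 across pct [-32.3 -29.1  32.5  38.3  41.8] 102
   along 40 across pct [-41.6 -37.7  24.   29.7  31.5] 103
   along 80 across pct [-47.3 -43.9  14.7  20.5  22.2] 100
   along range [-61.5 -55.9  89.5 105.4]
top grey 58 64 c=(462.0,140.4) 88.8x179.6 side-w dir 6.2deg n=547
   along -8
[... 1819 characters left out ...]
 2.   18.   27.1] 73
   along -40 across pct [-33.3 -30.3 -22.9  44.6  55.5] 161
   along 0 across pct [-42.6 -39.2 -34.5  45.   50.2] 119
   along 40 across pct [-52.6 -47.9 -43.4  37.   41.5] 130
   along 80 across pct [-56.1 -53.  -48.8  30.2  34.1] 88
   along range [-69.2 -63.7  78.9  99.6]
scene grey 64 70 c=(461.5,138.2) 90.7x174.5 side-w dir 5.3deg n=572
   along -80 across pct [-27.7 -15.5   9.9  29.3  40.5] 67
   along -40 across pct [-36.2 -32.6 -23.2  55.   57.6] 127
   along 0 across pct [-43.3 -40.4  41.6  49.5  51.7] 125
   along 40 across pct [-53.1 -49.4  -3.8  41.   43. ] 134
   along 80 across pct [-57.  -54.6  26.8  32.8  35.1] 118
   along range [-70.  -64.8  86.9  98.6]
```

```bash
python3 - <<'E'
from h import *
for n in("top","scene"):
    z=np.load(f"/tmp/{n}.npz"); p,h,W=cloud(n,z["p"],z["d"]); H,S,V=[h[...,i].astype(int) for i in range(3)]
    c0=np.array([.461,.14]); D=W[...,:2]-c0
    th=np.radians(96.1); a=np.array([np.cos(th),np.sin(th)]); b=np.array([np.sin(th),-np.cos(th)])
    A=D@a*1000; B=D@b*1000; Z=W[...,2]*1000
    ok=(z["d"]>0)&(abs(A)<120)&(abs(B)<60)&(Z<90)&(Z>-5)
    g=ok&(H>45)&(H<80)&(S>120); 
    for lo,hi in((20,35),(35,42),(42,50),(50,60),(60,70),(70,80)):
        m=g&(Z>lo)&(Z<hi)
        if m.sum()>5: print(n,"latch",lo,hi,"along",np.percentile(A[m],[1,10,50,99]).round(1),"across",np.percentile(B[m],[1,99]).round(1),m.sum())
    gr=ok&(S<70)&(V>60)
    for lo,hi in((7,13),(40,48),(58,62),(62,70)):
        m=gr&(Z>lo)&(Z<hi)
        for s in range(-80,81,40):
            mm=m&(abs(A-s)<20)
            if mm.sum()>5: print(n,lo,"along",s,"across pct",np.percentile(B[mm],[1,10,50,90,99]).round(1),mm.sum())
        print("   along range",np.percentile(A[m],[0.5,5,95,99.5]).round(1))
    m=gr&(abs(B)<15)&(A<0)
    print("end wall", [(zz,np.percentile(A[m&(abs(Z-zz)<4)],[2,50,98]).round(1)) for zz in (10,20,30,40,50,60)if (m&(abs(Z-zz)<4)).sum()>3])
E
```

```text
top latch 42 50 along [44.1 45.1 47.1 50.6] across [-16.2  17. ] 73
top latch 50 60 along [48.3 49.7 52.1 57.4] across [-16.3  16.6] 97
top latch 60 70 along [53.8 55.7 58.9 75. ] across [-17.2  17.9] 126
top latch 70 80 along [61.  62.3 67.8 75.9] across [-17.   17.2] 186
top 7 along -80 across pct [-37.8 -30.6  -2.1  25.5  39.1] 230
top 7 along -40 across pct [-24.8 -19.4   2.7  24.7  29.8] 636
top 7 along 0 across pct [-24.8 -19.9   1.9  24.5  29.7] 643
top 7 along 40 across pct [-25.1 -21.    1.7  25.6  29.6] 524
top 7 along 80 across pct [-38.1 -36.4 -22.8  27.9  39.4] 97
   along range [-84.3 -67.9  58.6  99.1]
top 40 along -80 across pct [-30.5 -29.    9.7  31.5  33.5] 71
top 40 along -40 across pct [-30.5 -29.7  29.9  31.8  33. ] 72
top 40 along 0 across pct [-30.5 -29.6  30.1  32.2  33.8] 69
top 40 along 40 across pct [-30.4 -29.3  29.9  31.6  33. ] 72
top 40 along 80 across pct [-30.3 -30.2 -16.7  31.8  33. ] 38
   along range [-78.8 -75.8  68.2  95. ]
top 58 along -80 across pct [-37.4 -36.4   6.5  39.4  42. ] 72
top 58 along -40 across pct [-41.9 -37.8  37.3  39.6  44.6] 
[... 2076 characters left out ...]
 81
scene 58 along 80 across pct [-40.8 -38.6 -36.4  41.   42.7] 30
   along range [-84.9 -83.2  65.8  82. ]
scene 62 along -80 across pct [-44.3 -40.2  -0.9  41.7  44.2] 188
scene 62 along -40 across pct [-43.9 -41.7 -38.   43.7  44.9] 151
scene 62 along 0 across pct [-44.6 -41.9 -37.8  43.7  44.9] 174
scene 62 along 40 across pct [-45.5 -41.6 -37.7  43.8  45.2] 185
scene 62 along 80 across pct [-43.8 -41.3 -36.2  43.6  45.7] 65
   along range [-88.5 -85.5  65.6  71.6]
end wall [(10, array([-73.2, -36.8,  -1.2])), (20, array([-74.5, -73.2, -71.6])), (30, array([-74.6, -73.5, -72.3])), (40, array([-74.7, -73.6, -72.1])), (50, array([-80. , -76.2, -72.3])), (60, array([-85.8, -81.9, -78.7]))]
```

Amber is at about (455.4, -196.3) mm, long axis 83°. The slot is at about (461.9, 138.6) mm, with its axis at 96.1° and the latch on the +y side. I'm moving over amber now.

```bash
cat >> h.py <<'E'
def todo(x,y,z,phi):
    s=manip.sense(); M=R.from_quat(s["tool_rot"]).as_matrix()
    d=M.T@(np.array([x,y,z])/1000-s["tcp_pos"])
    f=np.radians(phi); T=np.array([[np.cos(f),np.sin(f),0],[np.sin(f),-np.cos(f),0],[0,0,-1]])
    r=R.from_matrix(M.T@T).as_rotvec()
    print("t",round(s["t"],2),"dp",(d/.5).round(4),"rot",(r/2/np.pi).round(4),"phi",np.degrees(np.arctan2(M[1,0],M[0,0])).round(2),"F",s["force"].round(1),"tcp",(s["tcp_pos"]*1000).round(1),"gap",round(s["finger_gap"],3),round(s["gripper_force"],1))
E
R0='{"dp":[0.06,-0.05,0],"delta_rot":[0,0,0],"fingers":1}'
python3 -m crank '[{"dp":[0.06,-0.05,0],"delta_rot":[0,0,0],"fingers":1},{"dp":[0.06,-0.05,0],"delta_rot":[0,0,0],"fingers":1},{"dp":[0.06,-0.05,0],"delta_rot":[0,0,0],"fingers":1},{"dp":[0.06,-0.05,0],"delta_rot":[0,0,0],"fingers":1},{"dp":[0.06,-0.05,0],"delta_rot":[0,0,0],"fingers":1},{"dp":[0.06,-0.05,0],"delta_rot":[0,0,0],"fingers":1},{"dp":[0.06,-0.05,0],"delta_rot":[0,0,0],"fingers":1},{"dp":[0.06,-0.05,0],"delta_rot":[0,0,0],"fingers":1},{"dp":[0.06,-0.05,0],"delta_rot":[0,0,0],"fingers":1},{"dp":[0.06,-0.05,0],"delta_rot":[0,0,0],"fingers":1},{"dp":[0.06,-0.05,0],"delta_rot":[0,0,0],"fingers":1},{"dp":[0.06,-0.05,0],"delta_rot":[0,0,0],"fingers":1}]'
python3 -m crank '[{"dp":[0,0,0],"delta_rot":[0,0,-0.0193],"fingers":1},{"dp":[0,0,0],"delta_rot":[0,0,-0.0193],"fingers":1},{"dp":[0,0,0],"delta_rot":[0,0,-0.0193],"fingers":1},{"dp":[0,0,0],"delta_rot":[0,0,-0.0193],"fingers":1},{"dp":[0,0,0],"delta_rot":[0,0,-0.0193],"fingers":1},{"dp":[0,0,0],"delta_rot":[0,0,-0.0193],"fingers":1},{"dp":[0,0,0],"delta_rot":[0,0,-0.0193],"fingers":1},{"dp":[0,0,0],"delta_rot":[0,0,-0.0193],"fingers":1},{"dp":[0,0,0],"delta_rot":[0,0,-0.0193],"fingers":1},{"dp":[0,0,0],"delta_rot":[0,0,-0.0193],"fingers":1},{"dp":[0,0,0],"delta_rot":[0,0,0],"fingers":1}]'
python3 -c "
from h import *
todo(455.4,-196.3,141,83.1)"
```

```text
t: 1.1
tcp_pos: [0.4262, -0.2309, 0.3038]
tool_rot: [0.993, 0.116, -0.0, -0.0]
force: [0.3, 0.1, 0.6]
finger_gap: 1.0
gripper_force: 0.0
t: 2.02
tcp_pos: [0.4253, -0.2326, 0.3036]
tool_rot: [0.749, 0.663, -0.0, -0.0]
force: [0.5, 0.6, 0.6]
finger_gap: 0.996
gripper_force: 0.0
t 2.02 dp [0.0792 0.051  0.3252] rot [-0.0001 -0.0001 -0.0003] phi 82.99 F [0.5 0.6 0.6] tcp [ 425.3 -232.6  303.6] gap 0.996 0.0
```

```bash
python3 -m crank '[{"dp":[0.04,0.0255,0],"delta_rot":[0,0,0],"fingers":1},{"dp":[0.0395,0.0255,0],"delta_rot":[0,0,0],"fingers":1},{"dp":[0,0,0],"delta_rot":[0,0,0],"fingers":1},{"dp":[0,0,0.04],"delta_rot":[0,0,0],"fingers":1},{"dp":[0,0,0.04],"delta_rot":[0,0,0],"fingers":1},{"dp":[0,0,0.04],"delta_rot":[0,0,0],"fingers":1},{"dp":[0,0,0.04],"delta_rot":[0,0,0],"fingers":1},{"dp":[0,0,0.02],"delta_rot":[0,0,0],"fingers":1},{"dp":[0,0,0],"delta_rot":[0,0,0],"fingers":1},{"dp":[0,0,0],"delta_rot":[0,0,0],"fingers":1}]'
python3 - <<'E'
from h import *
todo(455.4,-196.3,141,83.1)
p,d=manip.snapshot("scene"); cv2.imwrite("pics/pre.png",cv2.resize(p[60:300,120:440,::-1],None,fx=2,fy=2))
E
```

```text
t: 2.85
tcp_pos: [0.4554, -0.1966, 0.2135]
tool_rot: [0.75, 0.661, -0.0, -0.001]
force: [0.7, -1.2, -0.3]
finger_gap: 1.002
gripper_force: 0.0
t 2.85 dp [0.0005 0.0002 0.1449] rot [-0.0002 -0.0001 -0.0009] phi 82.78 F [ 0.7 -1.2 -0.3] tcp [ 455.4 -196.6  213.5] gap 1.002 0.0
```

View pics/pre.png

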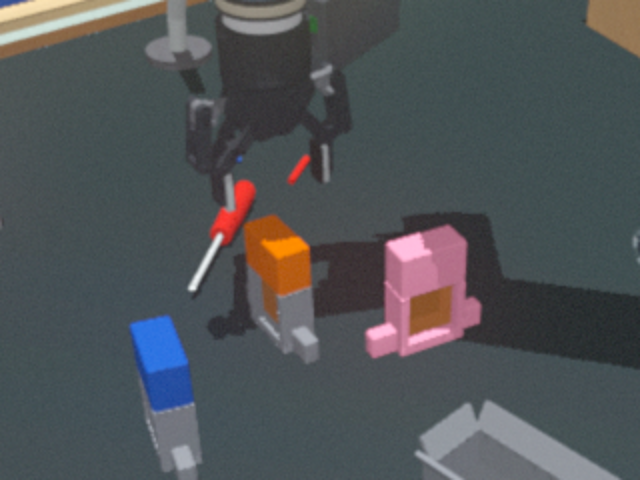

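The fingers, at crop (225,190) and (325,165), straddle the amber top at (280,250) with its thin side between them. I'll descend and grip.

```bash
python3 -m crank '[{"dp":[0,0,0.03],"delta_rot":[0,0,0],"fingers":1},{"dp":[0,0,0.03],"delta_rot":[0,0,0],"fingers":1},{"dp":[0,0,0.03],"delta_rot":[0,0,0],"fingers":1},{"dp":[0,0,0.03],"delta_rot":[0,0,0],"fingers":1},{"dp":[0,0,0.025],"delta_rot":[0,0,0],"fingers":1},{"dp":[0,0,0],"delta_rot":[0,0,0],"fingers":1},{"dp":[0,0,0],"delta_rot":[0,0,0],"fingers":1}]'
python3 -m crank '[{"dp":[0,0,0],"delta_rot":[0,0,0],"fingers":-1},{"dp":[0,0,0],"delta_rot":[0,0,0],"fingers":-1},{"dp":[0,0,0],"delta_rot":[0,0,0],"fingers":-1},{"dp":[0,0,0],"delta_rot":[0,0,0],"fingers":-1},{"dp":[0,0,0],"delta_rot":[0,0,0],"fingers":-1},{"dp":[0,0,0],"delta_rot":[0,0,0],"fingers":-1},{"dp":[0,0,0],"delta_rot":[0,0,0],"fingers":-1},{"dp":[0,0,0],"delta_rot":[0,0,0],"fingers":-1},{"dp":[0,0,0],"delta_rot":[0,0,0],"fingers":-1},{"dp":[0,0,0],"delta_rot":[0,0,0],"fingers":-1}]' 80
python3 -c "
from h import *
todo(455.4,-196.3,300,83.1)"
```

```text
t: 3.48
tcp_pos: [0.456, -0.1968, 0.1419]
tool_rot: [0.75, 0.662, 0.0, 0.0]
force: [0.1, -0.0, 0.2]
finger_gap: 0.997
gripper_force: 0.0
t: 4.32
tcp_pos: [0.4561, -0.1967, 0.1422]
tool_rot: [0.75, 0.662, 0.0, 0.001]
force: [-1.2, 1.1, 6.8]
finger_gap: 0.389
gripper_force: 80.3
t 4.32 dp [ 3.000e-04 -1.000e-03 -3.155e-01] rot [ 0.0002  0.0001 -0.0006] phi 82.88 F [-1.2  1.1  6.8] tcp [ 456.1 -196.7  142.2] gap 0.389 80.3
```

```bash
python3 -m crank '[{"dp":[0,0,-0.02],"delta_rot":[0,0,0],"fingers":-1},{"dp":[0,0,-0.04],"delta_rot":[0,0,0],"fingers":-1},{"dp":[0,0,-0.05],"delta_rot":[0,0,0],"fingers":-1},{"dp":[0,0,-0.05],"delta_rot":[0,0,0],"fingers":-1},{"dp":[0,0,-0.05],"delta_rot":[0,0,0],"fingers":-1},{"dp":[0,0,-0.05],"delta_rot":[0,0,0],"fingers":-1},{"dp":[0,0,-0.05],"delta_rot":[0,0,0],"fingers":-1},{"dp":[0,0,0],"delta_rot":[0,0,-0.012],"fingers":-1},{"dp":[0,0,0],"delta_rot":[0,0,-0.012],"fingers":-1},{"dp":[0,0,0],"delta_rot":[0,0,-0.0125],"fingers":-1},{"dp":[0,0,0],"delta_rot":[0,0,0],"fingers":-1}]'
python3 -m crank '[{"dp":[0.0554,0.0067,0],"delta_rot":[0,0,0],"fingers":-1},{"dp":[0.0554,0.0067,0],"delta_rot":[0,0,0],"fingers":-1},{"dp":[0.0554,0.0067,0],"delta_rot":[0,0,0],"fingers":-1},{"dp":[0.0554,0.0067,0],"delta_rot":[0,0,0],"fingers":-1},{"dp":[0.0554,0.0067,0],"delta_rot":[0,0,0],"fingers":-1},{"dp":[0.0554,0.0067,0],"delta_rot":[0,0,0],"fingers":-1},{"dp":[0.0554,0.0067,0],"delta_rot":[0,0,0],"fingers":-1},{"dp":[0.0554,0.0067,0],"delta_rot":[0,0,0],"fingers":-1},{"dp":[0.0554,0.0067,0],"delta_rot":[0,0,0],"fingers":-1},{"dp":[0.0554,0.0067,0],"delta_rot":[0,0,0],"fingers":-1},{"dp":[0.0554,0.0067,0],"delta_rot":[0,0,0],"fingers":-1},{"dp":[0.0554,0.0067,0],"delta_rot":[0,0,0],"fingers":-1}]'
python3 - <<'E'
from h import *
todo(461.9,138.6,152,96.1)
p,d=manip.snapshot("scene"); cv2.imwrite("pics/over.png",p[...,::-1])
_,h,W=cloud("scene",p,d); H,S,V=[h[...,i].astype(int) for i in range(3)]
m=(H>5)&(H<20)&(S>170)&(V>90)&(abs(W[...,0]-.46)<.06)&(abs(W[...,1]-.14)<.08)&(W[...,2]>.1)
print(m.sum(),W[m].min(0).round(3),W[m].max(0).round(3))
E
```

```text
t: 5.23
tcp_pos: [0.4552, -0.196, 0.2967]
tool_rot: [0.669, 0.744, -0.0, -0.0]
force: [-0.1, -0.2, -3.8]
finger_gap: 0.387
gripper_force: 80.0
t: 6.23
tcp_pos: [0.4602, 0.1397, 0.2963]
tool_rot: [0.67, 0.742, -0.0, -0.0]
force: [-0.3, -0.5, -2.5]
finger_gap: 0.387
gripper_force: 79.9
t 6.23 dp [-0.0026  0.0035  0.2887] rot [-0.0002 -0.     -0.0006] phi 95.89 F [-0.3 -0.5 -2.5] tcp [460.2 139.7 296.3] gap 0.387 79.9
1450 [0.438 0.107 0.169] [0.505 0.175 0.296]
```

View pics/over.png

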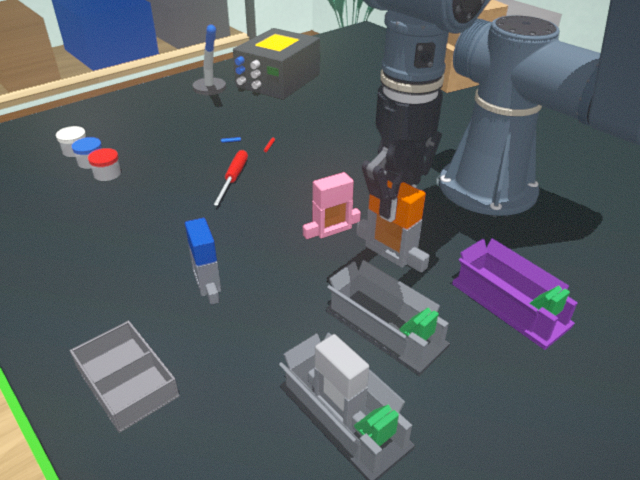

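The cassette hangs upright in the gripper at (400,220), over the empty dock at (388,310). I'll correct it sideways and lower it to just above the latch ramp, then press slowly.

```bash
python3 -m crank '[{"dp":[-0.0026,0.0035,0.03],"delta_rot":[0,0,-0.0006],"fingers":-1},{"dp":[0,0,0.04],"delta_rot":[0,0,0],"fingers":-1},{"dp":[0,0,0.04],"delta_rot":[0,0,0],"fingers":-1},{"dp":[0,0,0.02],"delta_rot":[0,0,0],"fingers":-1},{"dp":[0,0,0],"delta_rot":[0,0,0],"fingers":-1},{"dp":[0,0,0],"delta_rot":[0,0,0],"fingers":-1}]' 110
python3 -c "
from h import *
todo(461.9,138.6,152,96.1)"
python3 -m crank '[{"dp":[0,0,0.015],"delta_rot":[0,0,0],"fingers":-1},{"dp":[0,0,0.015],"delta_rot":[0,0,0],"fingers":-1},{"dp":[0,0,0.015],"delta_rot":[0,0,0],"fingers":-1},{"dp":[0,0,0.015],"delta_rot":[0,0,0],"fingers":-1}]'
python3 -m crank '[{"dp":[0,0,0.015],"delta_rot":[0,0,0],"fingers":-1},{"dp":[0,0,0.015],"delta_rot":[0,0,0],"fingers":-1},{"dp":[0,0,0.015],"delta_rot":[0,0,0],"fingers":-1}]'
python3 - <<'E'
from h import *
todo(461.9,138.6,152,96.1)
p,d=manip.snapshot("scene"); cv2.imwrite("pics/press.png",cv2.resize(p[150:390,250:570,::-1],None,fx=2,fy=2))
E
```

```text
t: 6.78
tcp_pos: [0.4624, 0.1371, 0.231]
tool_rot: [0.668, 0.744, -0.001, -0.001]
force: [0.9, 0.1, -2.7]
finger_gap: 0.386
gripper_force: 110.0
t 6.78 dp [ 0.0031 -0.0003  0.1581] rot [-0.0003 -0.      0.0002] phi 96.16 F [ 0.9  0.1 -2.7] tcp [462.4 137.1 231. ] gap 0.386 110.0
t: 7.12
tcp_pos: [0.463, 0.1371, 0.2011]
tool_rot: [0.668, 0.744, 0.0, 0.0]
force: [0.0, -3.2, 3.0]
finger_gap: 0.389
gripper_force: 110.4
t: 7.37
tcp_pos: [0.4642, 0.1365, 0.1793]
tool_rot: [0.667, 0.745, 0.001, 0.002]
force: [0.6, -6.0, 0.8]
finger_gap: 0.386
gripper_force: 110.5
t 7.37 dp [ 0.0048 -0.0043  0.0545] rot [0.0005 0.0003 0.0005] phi 96.29 F [ 0.6 -6.   0.8] tcp [464.2 136.5 179.3] gap 0.386 110.5
```

View pics/press.png

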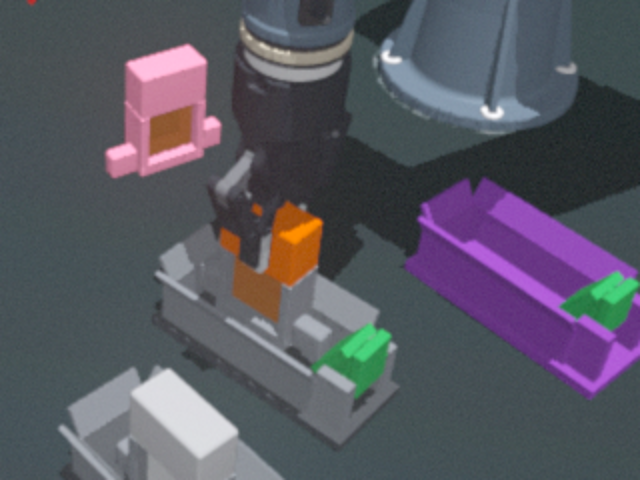

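The amber cassette (crop (280,250)) is inside the slot with its ear on the ramp, and the latch at (355,360) is being pushed outward. I'll keep pressing.

```bash
python3 -m crank '[{"dp":[0,0,0.012],"delta_rot":[0,0,0],"fingers":-1},{"dp":[0,0,0.012],"delta_rot":[0,0,0],"fingers":-1},{"dp":[0,0,0.012],"delta_rot":[0,0,0],"fingers":-1},{"dp":[0,0,0.012],"delta_rot":[0,0,0],"fingers":-1},{"dp":[0,0,0],"delta_rot":[0,0,0],"fingers":-1}]'
python3 -m crank '[{"dp":[0,0,0.004],"delta_rot":[0,0,0],"fingers":-1},{"dp":[0,0,0.004],"delta_rot":[0,0,0],"fingers":-1},{"dp":[0,0,0],"delta_rot":[0,0,0],"fingers":-1}]'
python3 -c "
from h import *
todo(461.9,138.6,152,96.1)"
```

```text
t: 7.83
tcp_pos: [0.4629, 0.1367, 0.1535]
tool_rot: [0.668, 0.744, -0.001, -0.0]
force: [1.9, -1.5, -6.4]
finger_gap: 0.382
gripper_force: 110.6
t: 8.08
tcp_pos: [0.4627, 0.1375, 0.1527]
tool_rot: [0.667, 0.745, 0.0, 0.0]
force: [-2.2, 0.1, 15.9]
finger_gap: 0.389
gripper_force: 113.6
t 8.08 dp [ 0.0024 -0.0014  0.0013] rot [0.0001 0.0001 0.0005] phi 96.27 F [-2.2  0.1 15.9] tcp [462.7 137.5 152.7] gap 0.389 113.6
```

It's on the floor: 16 N upward, and the latch's side force is gone. Next, release, retreat and look.

```bash
python3 -m crank '[{"dp":[0,0,-0.003],"delta_rot":[0,0,0],"fingers":-1},{"dp":[0,0,0],"delta_rot":[0,0,0],"fingers":0.6},{"dp":[0,0,0],"delta_rot":[0,0,0],"fingers":0.6},{"dp":[0,0,0],"delta_rot":[0,0,0],"fingers":0.6},{"dp":[0,0,0],"delta_rot":[0,0,0],"fingers":0.6},{"dp":[0,0,0],"delta_rot":[0,0,0],"fingers":0.6},{"dp":[0,0,0],"delta_rot":[0,0,0],"fingers":0.6}]'
python3 -m crank '[{"dp":[0,0,-0.02],"delta_rot":[0,0,0],"fingers":0.6},{"dp":[0,0,-0.04],"delta_rot":[0,0,0],"fingers":0.6},{"dp":[0,0,-0.06],"delta_rot":[0,0,0],"fingers":0.6},{"dp":[0,0,-0.06],"delta_rot":[0,0,0],"fingers":0.6},{"dp":[0,0,-0.06],"delta_rot":[0,0,0],"fingers":0.6},{"dp":[0,0,-0.06],"delta_rot":[0,0,0],"fingers":0.6},{"dp":[0,0,0],"delta_rot":[0,0,0],"fingers":0.6},{"dp":[0,0,0],"delta_rot":[0,0,0],"fingers":0.6}]'
python3 - <<'E'
from h import *
todo(461.9,138.6,300,96.1)
p,d=manip.snapshot("scene"); cv2.imwrite("pics/end.png",cv2.resize(p[150:390,250:570,::-1],None,fx=2,fy=2))
_,h,W=cloud("scene",p,d); H,S,V=[h[...,i].astype(int) for i in range(3)]; Z=W[...,2]
A=(W[...,:2]-[.4619,.1386])@[-.1063,.9943]*1000
m=(H>5)&(H<20)&(S>170)&(abs(W[...,0]-.46)<.06)&(abs(W[...,1]-.14)<.08)&(Z>.112)&(Z<.13)
print("amber top z",np.median(Z[m]),rect(W[m]))
m=(H>105)&(H<125)&(S>150)&(Z>.105)&(Z<.116)&(W[...,0]>.2); print("blue",rect(W[m]))
g=(H>45)&(H<80)&(S>120)&(abs(W[...,0]-.455)<.04)&(abs(W[...,1]-.2)<.06)
for lo,hi in((.06,.07),(.07,.08)):
    m=g&(Z>lo)&(Z<hi); print("latch along",np.percentile(A[m],[1,10,50,99]).round(1))
z=np.load("/tmp/scene.npz"); _,h,W=cloud("scene",z["p"],z["d"]); H,S=h[...,0],h[...,1]; Z=W[...,2]; A=(W[...,:2]-[.4619,.1386])@[-.1063,.9943]*1000
g=(H>45)&(H<80)&(S>120)&(abs(W[...,0]-.455)<.04)&(abs(W[...,1]-.2)<.06)
for lo,hi in((.06,.07),(.07,.08)):
    m=g&(Z>lo)&(Z<hi); print("latch before",np.percentile(A[m],[1,10,50,99]).round(1))
E
```

```text
t: 8.67
tcp_pos: [0.4628, 0.1373, 0.1522]
tool_rot: [0.668, 0.744, -0.0, -0.0]
force: [0.0, 0.8, 0.5]
finger_gap: 0.798
gripper_force: 0.0
t: 9.33
tcp_pos: [0.4635, 0.1373, 0.304]
tool_rot: [0.668, 0.745, 0.002, 0.002]
force: [-0.1, -0.2, -1.1]
finger_gap: 0.799
gripper_force: 0.0
t 9.33 dp [ 0.0029 -0.0029  0.008 ] rot [0.0007 0.     0.0004] phi 96.23 F [-0.1 -0.2 -1.1] tcp [463.5 137.3 304. ] gap 0.799 0.0
amber top z 0.11993826991099743 c=(462.6,138.5) 35.8x67.7 side-w dir 7.4deg n=860
blue c=(619.5,-126.0) 69.5x34.0 side-w dir 71.0deg n=593
latch along [57.1 61.  80.8 87.5]
latch along [64.6 67.9 77.9 87.4]
latch before [57.4 60.8 80.9 87.6]
latch before [64.6 68.1 78.4 87.3]
```

View pics/end.png

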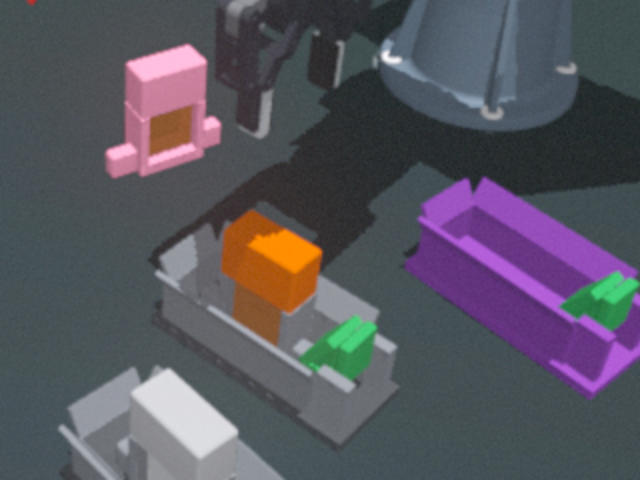

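The cassette is seated at crop (270,260): its top is at z = 0.120 m, within 1 mm of the slot centre. The latch at (345,350) is back in its shut position, blue hasn't moved and the gripper is clear. Handing in.

```bash
python3 -c "
from station import manip
print(manip.sign_off())"
```

```text
the job is handed in; nothing more can be done
None
```

The amber cassette is fully seated in the empty dock and released, with the latch shut over its ear and the blue cassette where it stood; I handed the job in at about 9.4 s, and no verdict was returned.

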